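Seat a contact block and bring its contact into the inspection mirror

TASK

Press the loose white contact block upright into the recess of the aluminium nest until its foot is fully home, with its inner (stepped) face towards the mirror, and let go of it. Then swing the sprung inspection mirror by its lever pin until the small camera on the stand sees the upright plate of the block, at its middle, reflected in the mirror; the program finishes while the gripper still holds the mirror steady at that angle. Leave the other things on the bench where they are.

Things in the scene. Friction and masses are not known exactly. Their poses are not given: they have to be found in the camera images.
- block: Loose L-shaped white nylon block, 18 g. Origin at the centre of its underside, z up. Foot 22 (x) by 26 (y) by 13 mm high; upright plate 26 mm wide (y) on the foot from x = +3 to +11 mm, up to 37 mm above the underside; a small cube (top at 23 mm) is the step on the -x side. The inner (stepped) face is the plate's face towards -x. Best gripped across y (26 mm) by the plate.
- contact (a point): Middle of the inner face of the block's upright plate, 29 mm above the underside, at x = +3 mm, y = 0 in the block's frame: the mark to be seen in the mirror.
- nest: Fixed aluminium plate, 60 by 60 by 20 mm, origin at the centre of its underside, z up. Central recess in its top 24 (x) by 28 (y) mm, 13 mm deep, 2 mm chamfers, 1 mm loose each side; the block's foot, fully home, is flush with the top. Its -x side faces roughly to the mirror: the block's x axis belongs along the nest's x axis. A plunger barrel (12 mm thick) sticks out 11 mm from its +y side.
- nest_floor (a point): Centre of the recess floor, 7 mm above the bench, axes as the nest; the block's origin comes here when home. A sprung steel ball in the +y wall juts 3 mm into the recess, 7 mm below the top, pushing with about 2 N: the block does not fall home, it is pressed down with about 3 to 8 N and then stays.
- mirror_axis (a point): Point on the vertical axis about which the mirror turns, in the mirror's face at its middle, 36 mm above the bench; fixed to the stand: a black round foot of 76 mm diameter and 8 mm thick, with a 30 mm wide bar that carries the small camera. The black-framed mirror is 46 mm wide and reaches from 14 to 58 mm above the bench.
- camera_lens (a point): Front of the lens of the small black inspection camera fixed on the stand, 85 mm from the mirror axis, 36 mm above the bench, looking at the mirror axis. The camera (40 by 34 mm, top at 53 mm above the bench) reaches 64 mm further back from this point, cable stub included.
- mirror: Sprung mirror with lever and pin. Origin on its vertical axis at bench height; its -x axis is the way its face looks. It rests on a stop and can be turned up to 1.2 rad clockwise seen from above; the spring returns it (1 N at the pin to leave the stop, 2.5 N at 0.6 rad). 0.35 to 0.9 rad is needed: its face must look along the bisector of the directions from axis to lens and from axis to contact.
- pin (a point): Upright round steel pin at the end of the aluminium lever bar on top of the mirror (bar 58 to 66 mm above the bench), turning with it: 55 mm from the mirror axis, 10 mm thick, from 66 to 106 mm above the bench; this point is on its centre line 90 mm above the bench. Grip or push the pin here.
- reflected_view (a point): Imaginary point on the camera's line of sight after it is reflected in the mirror at the axis, 130 mm from the axis, 36 mm above the bench; it swings clockwise twice as far as the mirror turns. Its -x axis points along that line away from the mirror, its y axis across it. The block is seen at the middle when the contact lies on this line.
- heat_sink: Bystander: finned heat sink 32 by 32 by 20 mm; origin under its centre. Leave it.
- flux_bottle: Bystander: bottle with black cap, 36 mm in diameter, 66 mm high; origin under its centre. Leave it.
- tweezers: Bystander: steel tweezers lying flat, 14 by 116 by 10 mm; origin under the centre. Leave them.
- tape_roll: Bystander: roll of tape lying flat, 52 mm in diameter, 24 mm high; origin under its centre. Leave it.
There are look-alikes about, which are no part of the job. What is shaped like the block but blue is not meant.

How it is judged:
By the outcome, as a careful person would: the job done as asked, in the order asked, and still so for the second after the job is handed in, while the arm keeps its last pose, push and grip.
It also fails if it takes over 54 s, if anything falls off the work surface, if the arm or the gripper's body presses on something with over 40 N, if the wrist force passes 120 N, or if a joint passes its speed limit or range.

ROBOT

A 7-joint arm with a two-finger parallel gripper is mounted at the origin on a cart in front of the work surface, level with it; the furniture and walls round the work are solid. World frame = base frame: x ahead of the robot, y to its left, z up, the work surface at z = 0. Lengths are in mm, angles in rad, forces in N, time in s.
With the tool pointing down it reaches from about 400 to 850 mm from the base axis. Payload 6.9 kg.
Tool frame: the origin (TCP) lies at the very end of the fingers, on their centre line; the grasp point (between the pads) lies env.tcp_to_grasp behind it (env.tcp_to_grasp is the distance from the TCP to the grasp point, in mm); z points along the fingers, y is the line along which they close (so a half turn about z gives the same grasp; the last joint's range is limited). The gripper opens to 85 mm and grips with 20 to 120 N. Pads are 22 mm wide; open, the fingers measure 114 mm over their backs; the gripper's body (76 mm by 85 mm) begins 54 mm behind the grasp point. The pads swing forward as they close: fully open they stand 13 mm farther back than shut.
Start: joints at [1.258, 0.507, -0.238, 1.5, 0.126, 1.149, -0.155], TCP at [253.565, -571.241, 231.275] pointing down, gripper open.
Joint ranges: [-3.08, 3.08], [-0.24, 2.05], [-1.43, 1.35], [0, 2.5], [-1.52, 4.66], [0.17, 1.96], [-2.89, 2.89]. Speed limits (rad/s): [2.39, 2.39, 3.14, 3.14, 3.14, 3.14, 3.14].

INTERFACE

Orientations are given as a rotation vector (axis times angle).
In Python, from bench import env gives the robot as it stands.
- The arm moves only by the tool drive_tool, never from a script. Its argument "deltas" is a list of rows, each a list of 7 numbers: the shift along the world's x, y, z in m, then the turn, a rotation vector about the world's x, y, z in rad, then the gripper command: -1 is shut, 1 is fully open, values between are in proportion. A call has 1 to 20 rows; each row shifts and turns the commanded pose from where the row before left it; what a row does not reach is not made up. A row lasts 1/12 s, in which the tool goes at most 41.7 mm and 7.16 degrees, less where a joint would pass 70% of its speed; a pose out of reach is approached as far as the arm can. A call is refused whole if a number of a shift passes 0.0417 or a number of a turn 0.125, either way. A call with a gripper value outside its range is refused whole. The fingers move at their own pace and stop on an object; "newtons" is the grip in N (left out, the last holds). Time passes only in rows, so rows that do not move let the fingers close. It gives the time, the measured TCP pose, the force, the opening and the grip force at its end, in the units of the state.
- env.sense(): the state, without advancing time (a new reading comes with each control period).
- env.camera(name): name is "scene" or "top" or "wrist"; returns a dict with "frame" (480x640x3 uint8, red, green, blue), "intrinsics" (3x3 intrinsics, pixels), "R" (3x3) and "t" (3): a world point X has camera coordinates R X + t; the wrist camera has in their place "tool_from_camera" (4x4, takes a point from camera to tool coordinates, whose origin is the TCP and whose axes are the flange's). Camera axes: x right, y down, z forward; pixel columns grow to the right and rows downward; lengths in mm; the calibration is good to about 2 mm. A picture is of the moment at which its call begins: read the wrist's pose just before it. There is no depth.
- env.finish_job(): hands the job in; it is judged then, once.
The state is a dict: "clock": time; "qpos": joint angles; "qvel": joint speeds; "tau": joint torques, N m; "ee_pos": TCP position; "tcp_rot": TCP orientation; "ft_force": force on the tool from outside, world axes, zero at the start; "ft_torque": the same for the moment, N m; "gripper_width": finger opening in mm; "finger_force": force on a finger pad.
Only numpy, scipy, OpenCV 4.12 (cv2) and the standard library are available. Lean on these libraries where they do the work, as an engineer would, in place of code of your own. Each camera call takes 0.05 s, during which the arm holds its last target. There are 200 camera calls.

## Working session

There is one attempt and no reset: what is moved stays moved. The work goes in short steps, Python scripts to look and compute and a tool call to move; the robot and the scene stay as the last step left them, time stands still between calls to the robot, and variables do not carry over. Pictures are saved under pics/ and viewed, at most 10 in all, crops included, and the job is handed in when it is done.

Besides the shell and the picture viewer there is one more tool, called after ">>>" by a JSON object that holds its "op" and its "data", one argument or row to a line. drive_tool: Moves the arm, as the interface text tells. Its arguments: {"type":"object","properties":{"deltas":{"type":"array"},"newtons":{"type":"number"}},"required":["deltas"]}

```bash
mkdir -p pics; cat > h.py <<'E'
import numpy as np, cv2
from bench import env
from scipy.spatial.transform import Rotation as Ro
def snap(n,f):
    s=env.sense(); c=env.camera(n); cv2.imwrite(f'pics/{f}.png',c['frame'][...,::-1])
    K=np.array(c['intrinsics'])
    if n=='wrist':
        T=np.array(c['tool_from_camera']); r=s['tcp_rot']; Rt=Ro.from_rotvec(r).as_matrix()
        Rcw=Rt@T[:3,:3]; o=Rt@T[:3,3]+np.array(s['ee_pos']); R=Rcw.T; t=-R@o
    else: R=np.array(c['R']); t=np.array(c['t'])
    np.savez(f'pics/{f}.npz',K=K,R=R,t=t); return c['frame']
def ray(f,p):
    d=np.load(f'pics/{f}.npz'); v=d['R'].T@np.linalg.inv(d['K'])@np.array([p[0],p[1],1.]); o=-d['R'].T@d['t']; return o,v
def onz(f,p,z):
    o,v=ray(f,p); return (o+v*(z-o[2])/v[2]).round(1)
def tri(*fp):
    A=0;b=0
    for f,p in fp:
        o,v=ray(f,p); v=v/np.linalg.norm(v); M=np.eye(3)-np.outer(v,v); A=A+M; b=b+M@o
    X=np.linalg.solve(A,b); return X.round(1)
def proj(f,X):
    d=np.load(f'pics/{f}.npz'); q=d['K']@(d['R']@np.array(X,float)+d['t']); return (q[:2]/q[2]).round(1)
E
python3 - <<'E'
from h import *
a=snap('top','top0'); b=snap('scene','scene0'); c=snap('wrist','wrist0')
print(env.sense(),env.tcp_to_grasp)
for f in('top0','scene0'):
    d=np.load(f'pics/{f}.npz');print(f,-d['R'].T@d['t'],d['R'].round(2).tolist(),d['K'][0,0])
E
```

```text
{'clock': 0.15, 'qpos': array([ 1.25848761,  0.50814949, -0.23757007,  1.50087467,  0.12570511,
        1.14891439, -0.15480493]), 'qvel': array([ 1.32486781e-03, -1.86139888e-03,  9.87964486e-04, -2.23269384e-03,
        2.25488783e-05,  7.49200611e-04, -2.94589658e-04]), 'tau': array([-2.78179650e-03, -6.21012211e+01, -2.18975656e+00, -2.49840546e+01,
        1.25628785e-02,  9.24970256e-03, -4.09151983e-05]), 'ee_pos': array([ 253.4001346 , -570.91855166,  230.63730246]), 'tcp_rot': array([-3.07198625e+00, -6.51292089e-01,  4.60492476e-04]), 'ft_force': array([-0.826353  , -0.53573497, -1.47622256]), 'ft_torque': array([ 0.02431752, -0.01260223,  0.0242859 ]), 'finger_force': 0.0, 'gripper_width': 85.45828452476339} 18.700000000000003
top0 [ 460.87676972 -265.85966926 1235.09042759] [[-0.01, -1.0, 0.01], [-1.0, 0.01, -0.04], [0.04, -0.01, -1.0]] 507.80607110823394
scene0 [103.55150117 503.06112132 485.95703015] [[-0.87, -0.49, 0.01], [-0.22, 0.37, -0.9], [0.44, -0.79, -0.43]] 492.7074104576769
```

View pics/top0.png

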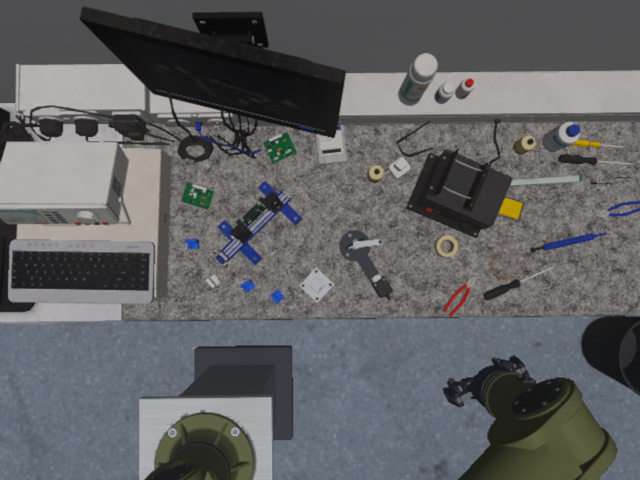

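View pics/scene0.png

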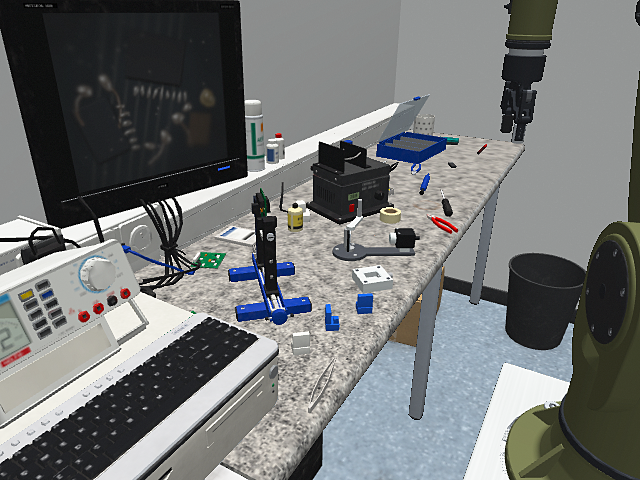

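Candidates: the white L-block is at top (212,281) / scene (301,341). The blue look-alikes are at top (192,243), (248,286) and (277,297), and a white heat sink is at top (400,167). The nest is at top (317,285), the mirror at (352,243) and the stand camera at (382,287). I choose the white one and will check it in a close crop.

```bash
python3 - <<'E'
from h import *
a=cv2.imread('pics/top0.png'); b=cv2.imread('pics/scene0.png')
A=cv2.resize(a[225:310,190:303],None,fx=3.5,fy=3.5,interpolation=cv2.INTER_CUBIC)
A2=cv2.resize(a[225:310,290:403],None,fx=3.5,fy=3.5,interpolation=cv2.INTER_CUBIC)
B=cv2.resize(b[315:400,270:383],None,fx=3.5,fy=3.5,interpolation=cv2.INTER_CUBIC)
B2=cv2.resize(b[215:300,320:433],None,fx=3.5,fy=3.5,interpolation=cv2.INTER_CUBIC)
cv2.imwrite('pics/c1.png',np.vstack([np.hstack([A,A2]),np.hstack([B,B2])]));print(A.shape)
for p in [(212,281),(317,285),(352,243),(382,287),(248,286),(277,297)]: print(p,onz('top0',p,20))
E
```

```text
(298, 396, 3)
(212, 281) [429.9 -22.6  20. ]
(317, 285) [ 417.5 -273.    20. ]
(352, 243) [ 517. -358.   20.]
(382, 287) [ 411.  -428.2   20. ]
(248, 286) [ 417.  -108.4   20. ]
(277, 297) [ 390.1 -177.3   20. ]
```

View pics/c1.png

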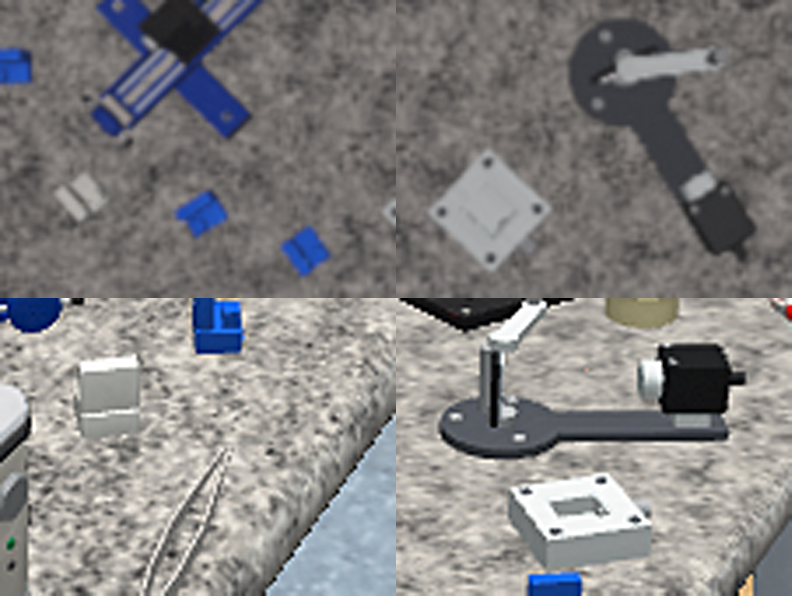

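The crop confirms the choice: crop (80,200) / scene (301,341) is the white L-block. I'm moving over the nest and mirror first, then on to the block.

>>> {"op": "drive_tool", "data": {
  "deltas": [
    [0.012,0.03,0.005,0,0,0,1],
    [0.012,0.03,0.005,0,0,0,1],
    [0.012,0.03,0.005,0,0,0,1],
    [0.012,0.03,0.005,0,0,0,1],
    [0.012,0.03,0.005,0,0,0,1],
    [0.012,0.03,0.005,0,0,0,1],
    [0.012,0.03,0.005,0,0,0,1],
    [0.012,0.03,0.005,0,0,0,1],
    [0.012,0.0,0.005,0,0,0,1],
    [0.012,0.0,0.005,0,0,0,1],
    [0.012,0.0,0.005,0,0,0,1],
    [0.012,0.0,0.005,0,0,0,1],
    [0.012,0.0,0.005,0,0,0,1],
    [0,0,0,0,0,0,1],
    [0,0,0,0,0,0,1]
  ]
}}

```text
clock: 1.4
ee_pos: [409.6, -331.0, 295.9]
tcp_rot: [-3.072, -0.653, 0.0]
ft_force: [-0.4, -0.1, -0.3]
gripper_width: 85.6
finger_force: 0.0
```

```bash
python3 - <<'E'
from h import *
snap('wrist','w1'); s=env.sense(); print(s['ee_pos'],s['tcp_rot'],s['ft_force'],s['clock'])
d=np.load('pics/w1.npz');print(-d['R'].T@d['t'],d['R'].round(2).tolist(),d['K'][0,0])
for X in [(417,-273,20),(517,-358,60),(411,-428,50)]: print(proj('w1',X))
E
```

```text
[ 408.87893164 -331.18896346  295.76443124] [-3.07264447e+00 -6.51382515e-01  1.41375559e-03] [-0.32860109  0.25229576  0.31991384] 1.45
[ 474.66987438 -302.41829342  438.32041046] [[0.41, -0.91, -0.0], [-0.88, -0.39, 0.28], [-0.25, -0.11, -0.96]] 392.84714435544936
[277.  166.8]
[399.3 108.2]
[411.4 237.3]
```

>>> {"op": "drive_tool", "data": {
  "deltas": [
    [0.003,0.03,-0.001,0,0,0,1],
    [0.003,0.03,-0.001,0,0,0,1],
    [0.003,0.03,-0.001,0,0,0,1],
    [0.003,0.03,-0.001,0,0,0,1],
    [0.003,0.03,-0.005,0,0,0,1],
    [0.003,0.03,-0.005,0,0,0,1],
    [0.003,0.03,-0.005,0,0,0,1],
    [0.003,0.03,-0.005,0,0,0,1],
    [0.003,0.03,-0.005,0,0,0,1],
    [0,0,0,0,0,0,1],
    [0,0,0,0,0,0,1],
    [0,0,0,0,0,0,1]
  ]
}}

```text
clock: 2.45
ee_pos: [435.9, -62.2, 267.1]
tcp_rot: [3.073, 0.65, -0.001]
ft_force: [0.1, -0.8, 1.2]
gripper_width: 85.5
finger_force: 0.0
```

```bash
python3 - <<'E'
from h import *
snap('wrist','w2'); s=env.sense(); print(s['ee_pos'],s['tcp_rot'],s['ft_force'],s['clock'])
d=np.load('pics/w2.npz');print(-d['R'].T@d['t'])
print(proj('w2',(430,-23,20)))
a=cv2.imread('pics/w1.png');b=cv2.imread('pics/w2.png')
cv2.imwrite('pics/c2.png',np.hstack([cv2.resize(a,(400,300)),cv2.resize(b,(400,300))]))
E
```

```text
[436.04526528 -62.65660358 267.18744782] [ 3.07329271e+00  6.48441977e-01 -8.82483786e-04] [-0.47370089 -0.28737546  0.08464677] 2.5
[501.01809821 -33.61762533 409.46922481]
[285.8 189.6]
```

View pics/c2.png

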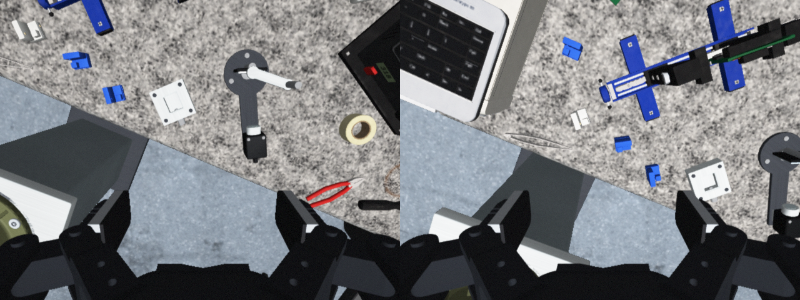

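The wrist views show the block at w2 (~(288,236) full), the nest at w1 (343,205) and the stand at w1 (490,160). Now enlarging.

```bash
python3 - <<'E'
from h import *
a=cv2.imread('pics/w1.png');b=cv2.imread('pics/w2.png')
def cr(im,x,y,w,h,f):
    o=cv2.resize(im[y:y+h,x:x+w],None,fx=f,fy=f,interpolation=cv2.INTER_CUBIC)
    for k in range(x-x%10+10,x+w,10): cv2.line(o,(int((k-x)*f),0),(int((k-x)*f),6 if k%50 else 16),(0,0,255),1)
    for k in range(y-y%10+10,y+h,10): cv2.line(o,(0,int((k-y)*f)),(6 if k%50 else 16,int((k-y)*f)),(0,0,255),1)
    return o
N=cr(a,230,120,80,80,5); M=cr(a,340,60,160,120,5)[:, :]
M=cr(a,350,65,133,200,3); B=cr(b,250,150,80,40,5)
B=cr(b,245,160,80,40,5)
o=np.zeros((600,800,3),np.uint8); o[:400,:400]=N; o[400:600,:400]=B; o[:600,400:799]=M
cv2.imwrite('pics/c3.png',o)
E
```

```text
(no output)
```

View pics/c3.png

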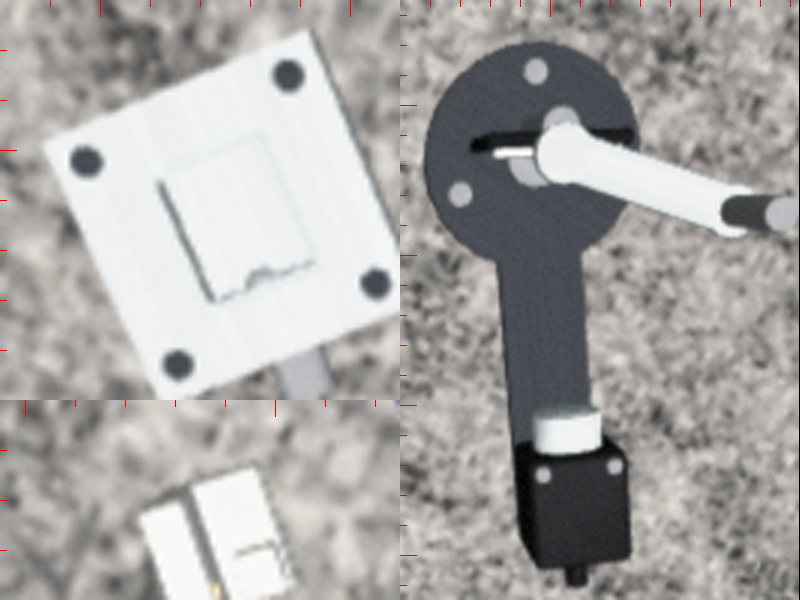

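```bash
cat > m1.py <<'E'
from h import *
w1=lambda x,y:(230+x/5,120+y/5)
m1=lambda x,y:(350+(x-400)/3,65+y/3)
w2=lambda x,y:(245+x/5,160+(y-400)/5)
S=[onz('w1',w1(*p),20) for p in [(87,161),(288,75),(375,283),(177,364)]]
S=np.array(S); print('nest c',S.mean(0)); 
xd=(S[0]+S[3]-S[1]-S[2])[:2]; yd=(S[3]+S[2]-S[0]-S[1])[:2]
print('nest yaw',np.degrees(np.arctan2(xd[1],xd[0])),np.degrees(np.arctan2(-yd[0],yd[1])),np.linalg.norm(S[0]-S[1]),np.linalg.norm(S[0]-S[3]))
E
python3 - <<'E'
from m1 import *
print('foot',onz('w1',m1(531,148),8),'pintop',onz('w1',m1(785,215),106),'lever pivot',onz('w1',m1(565,152),66))
print('bar',onz('w1',m1(540,258),8),onz('w1',m1(550.5,405),8))
print('lens top',onz('w1',m1(568,410),47))
e=[onz('w2',w2(*p),13) for p in [(190,487),(228,598)]]
v=e[1]-e[0];print('block yaw (y dir)',e,np.degrees(np.arctan2(-v[0],v[1])))
# top cam checks
t=lambda x,y:(290+(x-396)/3.5,225+y/3.5)
print('top foot',onz('top0',t(622,73),8),'nest',onz('top0',t(489,209),20),'pin',onz('top0',t(712,57),106),'lens',onz('top0',t(698,185),47),'cam', onz('top0',t(722,220),53))
print('top block',onz('top0',(190+80/3.5,225+198/3.5),25))
E
```

```text
nest c [ 418.975 -271.45    20.   ]
nest yaw 136.10425376432562 135.92903931942206 45.689823812310784 45.682600626496715
foot [ 515. -363.    8.] pintop [ 518.4 -420.4  106. ] lever pivot [ 512.7 -364.7   66. ]
bar [ 482.9 -382.8    8. ] [ 437.2 -410.4    8. ]
lens top [ 441.4 -406.7   47. ]
block yaw (y dir) [array([439. , -15.6,  13. ]), array([421.3, -31.2,  13. ])] 131.39153114743365
top foot [ 510.6 -365.     8. ] nest [ 418.2 -272.    20. ] pin [ 516.2 -414.5  106. ] lens [ 433.6 -411.6   47. ] cam [ 410.3 -426.4   53. ]
top block [428.7 -25.6  25. ]
```

>>> {"op": "drive_tool", "data": {
  "deltas": [
    [-0.001,0.0035,-0.0125,0,0,-0.1152,1],
    [-0.001,0.0035,-0.0125,0,0,-0.1152,1],
    [-0.001,0.0035,-0.0125,0,0,-0.1152,1],
    [-0.001,0.0035,-0.0125,0,0,-0.1152,1],
    [-0.001,0.0035,-0.0125,0,0,-0.1152,1],
    [-0.001,0.0035,-0.0125,0,0,-0.1152,1],
    [-0.001,0.0035,-0.0125,0,0,-0.1152,1],
    [-0.001,0.0035,-0.0125,0,0,-0.1152,1],
    [0,0.0035,-0.0125,0,0,-0.1152,1],
    [0,0.0035,-0.0125,0,0,-0.1152,1],
    [0,0.0026,-0.0125,0,0,-0.1152,1],
    [0,0,0,0,0,0,1],
    [0,0,0,0,0,0,1],
    [0,0,0,0,0,0,1]
  ]
}}

```text
clock: 3.67
ee_pos: [428.8, -24.5, 130.3]
tcp_rot: [2.864, -1.291, 0.001]
ft_force: [0.2, -1.0, -0.1]
gripper_width: 85.6
finger_force: 0.0
```

```bash
python3 - <<'E'
from h import *
b=snap('wrist','w3'); s=env.sense(); print(s['ee_pos'],s['tcp_rot'],s['qpos'])
p=proj('w3',(429,-25,15)); print(p)
x,y=int(p[0])-80,int(p[1])-75
from itertools import count
b=b[...,::-1]; o=cv2.resize(b[y:y+150,x:x+160],None,fx=4,fy=4,interpolation=cv2.INTER_CUBIC); cv2.imwrite('pics/c4.png',o); print(x,y)
E
```

```text
[429.01650439 -24.37831346 130.43796205] [-2.86344986e+00  1.29177721e+00 -1.69673789e-03] [ 0.15336992  0.34115625 -0.20401182  2.13239204  0.10891064  0.67641674
 -2.54254681]
[325.4 234.4]
245 159
```

View pics/c4.png

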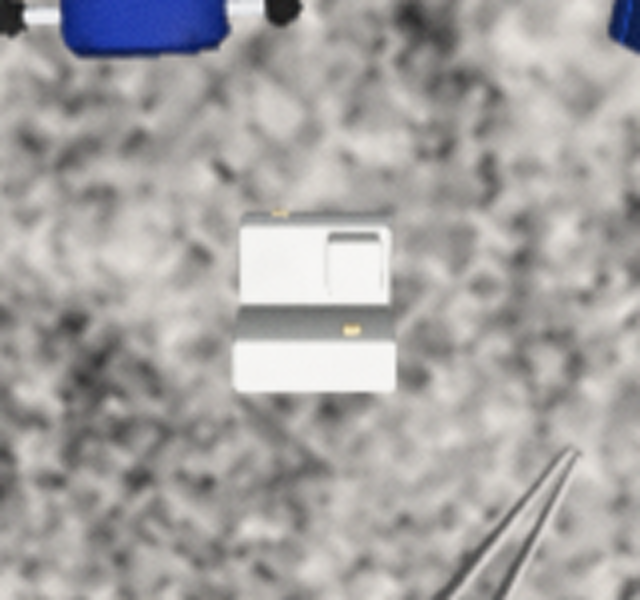

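The close view shows the block upright. The plate top is at crop rows 340–391, cols 234–395. The stepped foot is above it, and the tweezers tip at (575,450) is clear of the fingers if they are partly closed.

```bash
python3 - <<'E'
from h import *
q=lambda x,y:(245+x/4,159+y/4)
P=np.array([onz('w3',q(*p),37) for p in [(234,340),(395,340),(395,391),(234,391)]]);print(P,P.mean(0))
F=np.array([onz('w3',q(*p),13) for p in [(239,226),(390,226)]]);print(F)
v=P[1]-P[0];v2=P[2]-P[3];print('len',np.linalg.norm(v),np.linalg.norm(P[3]-P[0]),[np.degrees(np.arctan2(u[1],u[0])) for u in (v,v2,F[1]-F[0])])
R=Ro.from_rotvec(env.sense()['tcp_rot']).as_matrix();print('tool y ang',np.degrees(np.arctan2(R[1,1],R[0,1])))
print('foot centre chk',F.mean(0),'tweez tip',onz('w3',q(575,450),5))
print('height by 2 views', tri(('w3',q(314,226)),('w2',(245+225/5,160+70/5))))
E
```

```text
[[439.2 -15.7  37. ]
 [420.3 -32.4  37. ]
 [414.6 -26.2  37. ]
 [433.7  -9.3  37. ]] [426.95 -20.9   37.  ]
[[447.9 -25.3  13. ]
 [428.7 -42.2  13. ]]
len 25.221022976873858 8.438601779915912 [np.float64(-138.5362533885217), np.float64(-138.49705973929818), np.float64(-138.64549634461136)]
tool y ang -138.5627475641875
foot centre chk [438.3  -33.75  13.  ] tweez tip [374.2 -32.5   5. ]
height by 2 views [428.  -17.7 -82.3]
```

>>> {"op": "drive_tool", "data": {
  "deltas": [
    [-0.002,0.0035,0,0,0,0,0.2],
    [0,0,-0.01,0,0,0,0.2],
    [0,0,-0.02,0,0,0,0.2],
    [0,0,-0.02,0,0,0,0.2],
    [0,0,-0.02,0,0,0,0.2],
    [0,0,-0.02,0,0,0,0.2],
    [0,0,-0.012,0,0,0,0.2],
    [0,0,-0.008,0,0,0,0.2],
    [0,0,-0.004,0,0,0,0.2],
    [0,0,0,0,0,0,0.2],
    [0,0,0,0,0,0,0.2],
    [0,0,0,0,0,0,-1],
    [0,0,0,0,0,0,-1],
    [0,0,0,0,0,0,-1],
    [0,0,0,0,0,0,-1],
    [0,0,0,0,0,0,-1],
    [0,0,0,0,0,0,-1]
  ],
  "newtons": 30
}}

```text
clock: 5.13
ee_pos: [427.0, -20.2, 16.6]
tcp_rot: [-2.862, 1.294, -0.002]
ft_force: [-1.2, 0.1, 5.5]
gripper_width: 25.3
finger_force: 29.9
```

>>> {"op": "drive_tool", "data": {
  "deltas": [
    [0,0,0.01,0,0,0,-1],
    [0,0,0.02,0,0,0,-1],
    [0,0,0.025,0,0,0,-1],
    [0,0,0.025,0,0,0.0,-1],
    [-0.001,-0.018,0.015,0,0,0.01,-1],
    [-0.0015,-0.028,0,0,0,0.01,-1],
    [-0.0015,-0.028,0,0,0,0.01,-1],
    [-0.0015,-0.028,0,0,0,0.01,-1],
    [-0.0015,-0.028,0,0,0,0.01,-1],
    [-0.0015,-0.028,0,0,0,0.01,-1],
    [-0.0015,-0.028,0,0,0,0.01,-1],
    [-0.0015,-0.028,0,0,0,0.009,-1],
    [-0.0015,-0.022,-0.01,0,0,0,-1],
    [0,-0.0104,-0.01,0,0,0,-1],
    [0,0,-0.015,0,0,0,-1],
    [0,0,0,0,0,0,-1],
    [0,0,0,0,0,0,-1],
    [0,0,0,0,0,0,-1]
  ]
}}

```text
clock: 6.63
ee_pos: [413.9, -265.5, 76.2]
tcp_rot: [-2.912, 1.178, 0.0]
ft_force: [0.3, -0.5, 0.9]
gripper_width: 25.4
finger_force: 29.5
```

```bash
python3 - <<'E'
from h import *
b=snap('wrist','w4'); s=env.sense(); print(s['ee_pos'],s['tcp_rot'],s['gripper_width'],s['ft_force'])
R=Ro.from_rotvec(s['tcp_rot']).as_matrix();print('tool y ang',np.degrees(np.arctan2(R[1,1],R[0,1])),'tilt',R[:,2])
cv2.imwrite('pics/c5.png',cv2.resize(b[120:420,140:540,::-1],None,fx=2,fy=2,interpolation=cv2.INTER_CUBIC))
E
```

```text
[ 414.06820757 -265.69296559   76.38726149] [-2.91205515e+00  1.17811974e+00 -8.12310689e-04] 25.24749097773017 [-0.19566055  1.0943662  -0.39314748]
tool y ang -134.05320066864525 tilt [ 5.73287326e-04  3.80462728e-05 -9.99999835e-01]
```

View pics/c5.png

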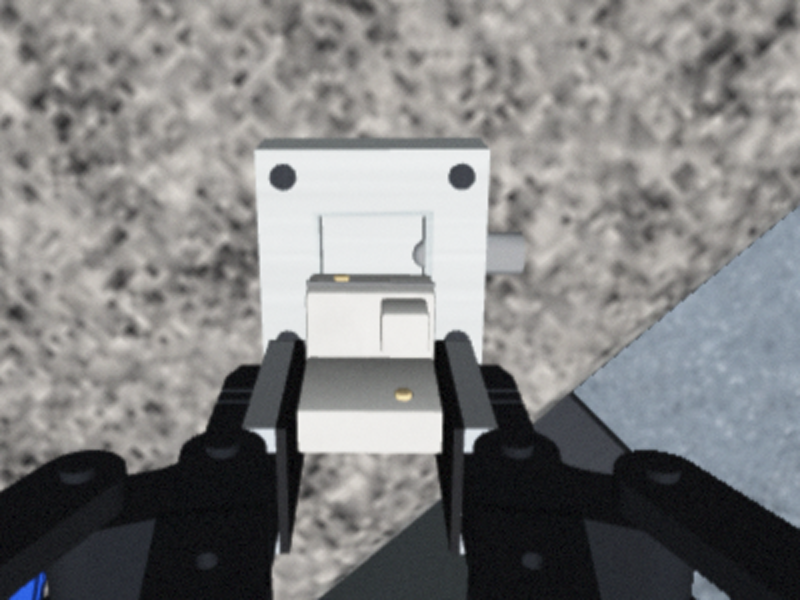

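```bash
python3 - <<'E'
from h import *
q=lambda x,y:(140+x/2,120+y/2)
A=np.radians(135.95); ex=np.array([np.cos(A),np.sin(A)]); ey=np.array([-ex[1],ex[0]])
s=[onz('w4',q(*p),20)[:2] for p in [(283,176),(461,176)]]; print(s,np.linalg.norm(s[1]-s[0]),'dir',np.degrees(np.arctan2(*(s[1]-s[0])[::-1])))
c=(s[0]+s[1])/2+22.85*ex; print('nest c',c)
print('recess edge chamfer -x', onz('w4',q(374,213),20)[:2]+14*ex)
tcp=np.array([414.0,-265.6])
for n,pts,z in [('foot edge',[(307,290),(435,290)],72.7),('plate in',[(299,411),(442,411)],96.7),('plate out',[(299,453),(442,453)],96.7)]:
    m=np.array([onz('w4',q(*p),z)[:2] for p in pts]); d=m.mean(0)-tcp; u=m[1]-m[0]
    print(n,'rel tcp x,y',d@ex,d@ey,np.linalg.norm(u),'ang',np.degrees(np.arctan2(u[1],u[0])))
print('desired tcp rel now (nest axes)',(c+7*ex-tcp)@ex,(c+7*ex-tcp)@ey, c+7*ex-tcp)
E
```

```text
[array([ 451.5, -270.7]), array([ 419.7, -303.6])] 45.75642031453076 dir -134.02597703291303
nest c [ 419.17694358 -271.26271837]
recess edge chamfer -x [ 418.13773348 -270.96599812]
foot edge rel tcp x,y -18.38576634410467 0.09271429224491694 25.176576415390574 ang -134.03443221259903
plate in rel tcp x,y -4.916647553514787 -0.09527242264882708 24.68055915087823 ang -134.17919971410507
plate out rel tcp x,y 3.2522440932888173 -0.05392919124281962 25.03517525403006 ang -134.0289780689208
desired tcp rel now (nest axes) -0.6580498010812328 0.47052878205714777 [ 0.14581032 -0.79571743]
```

Aligned within about 0.5 mm and 0.1°. Lowering.

>>> {"op": "drive_tool", "data": {
  "deltas": [
    [-0.0003,-0.0004,-0.012,0,0,0,-1],
    [0,0,-0.012,0,0,0,-1],
    [0,0,-0.01,0,0,0,-1],
    [0,0,-0.004,0,0,0,-1],
    [0,0,-0.002,0,0,0,-1],
    [0,0,-0.002,0,0,0,-1],
    [0,0,-0.002,0,0,0,-1],
    [0,0,0,0,0,0,-1]
  ],
  "newtons": 40
}}

```text
clock: 7.35
ee_pos: [413.9, -266.9, 32.2]
tcp_rot: [-2.911, 1.18, -0.002]
ft_force: [1.1, 0.9, 1.0]
gripper_width: 25.0
finger_force: 42.7
```

>>> {"op": "drive_tool", "data": {
  "deltas": [
    [0,0,-0.0015,0,0,0,-1],
    [0,0,-0.0015,0,0,0,-1],
    [0,0,-0.0015,0,0,0,-1],
    [0,0,-0.0015,0,0,0,-1],
    [0,0,0,0,0,0,-1]
  ]
}}

```text
clock: 7.77
ee_pos: [413.3, -266.8, 25.4]
tcp_rot: [-2.911, 1.18, 0.0]
ft_force: [1.7, 1.1, -1.0]
gripper_width: 24.8
finger_force: 42.6
```

>>> {"op": "drive_tool", "data": {
  "deltas": [
    [0,0,-0.001,0,0,0,-1],
    [0,0,-0.001,0,0,0,-1],
    [0,0,-0.0005,0,0,0,-1],
    [0,0,0,0,0,0,-1]
  ]
}}

```text
clock: 8.1
ee_pos: [413.2, -266.9, 23.7]
tcp_rot: [2.911, -1.18, 0.0]
ft_force: [0.1, 2.1, 7.5]
gripper_width: 24.8
finger_force: 43.5
```

>>> {"op": "drive_tool", "data": {
  "deltas": [
    [0,0,-0.0005,0,0,0,-1],
    [0,0,-0.0003,0,0,0,-1],
    [0,0,0,0,0,0,-1],
    [0,0,0,0,0,0,-1]
  ]
}}

```text
clock: 8.43
ee_pos: [413.3, -266.9, 23.6]
tcp_rot: [2.911, -1.18, 0.001]
ft_force: [-2.3, 2.9, 16.6]
gripper_width: 24.6
finger_force: 44.6
```

It has bottomed out at the expected height (23.6) with rising force. Letting go and rising.

>>> {"op": "drive_tool", "data": {
  "deltas": [
    [0,0,0,0,0,0,0.1],
    [0,0,0,0,0,0,0.1],
    [0,0,0,0,0,0,0.1],
    [0,0,0,0,0,0,0.1],
    [0,0,0.005,0,0,0,0.1],
    [0,0,0.015,0,0,0,0.1],
    [0,0,0.03,0,0,0,0.1],
    [0,0,0.04,0,0,0,0.1],
    [0,0,0.04,0,0,0,0.1],
    [0,-0.02,0.04,0,0,0,0.1],
    [0.01,-0.03,0.04,0,0,0,0.1],
    [0.01,-0.03,0.02,0,0,0,0.1],
    [0,0,0,0,0,0,0.1],
    [0,0,0,0,0,0,0.1],
    [0,0,0,0,0,0,0.1]
  ]
}}

```text
clock: 9.68
ee_pos: [430.8, -339.3, 241.7]
tcp_rot: [-2.91, 1.18, 0.003]
ft_force: [0.1, 0.7, -0.6]
gripper_width: 46.5
finger_force: 0.0
```

```bash
python3 - <<'E'
from h import *
b=snap('wrist','w5'); s=env.sense(); print(s['ee_pos'],s['tcp_rot'],s['gripper_width'],s['clock'],s['qpos'])
for X in [(419,-271,20),(512,-363,8),(440,-407,36)]: print(proj('w5',X))
cv2.imwrite('pics/w5b.png',b[0:400,:,::-1])
cv2.imwrite('pics/c6.png',cv2.resize(b[:,:,::-1],(800,600),interpolation=cv2.INTER_CUBIC))
E
```

```text
[ 430.69788135 -338.76638126  241.3964862 ] [-2.91082135  1.17896904  0.0039087 ] 46.73505382325455 9.7333 [ 0.78305431  0.38089981 -0.2330846   1.68670224  0.09641986  1.08792629
 -1.81943514]
[283.2 260.9]
[281.7 121.7]
[373.7 146.7]
```

View pics/c6.png

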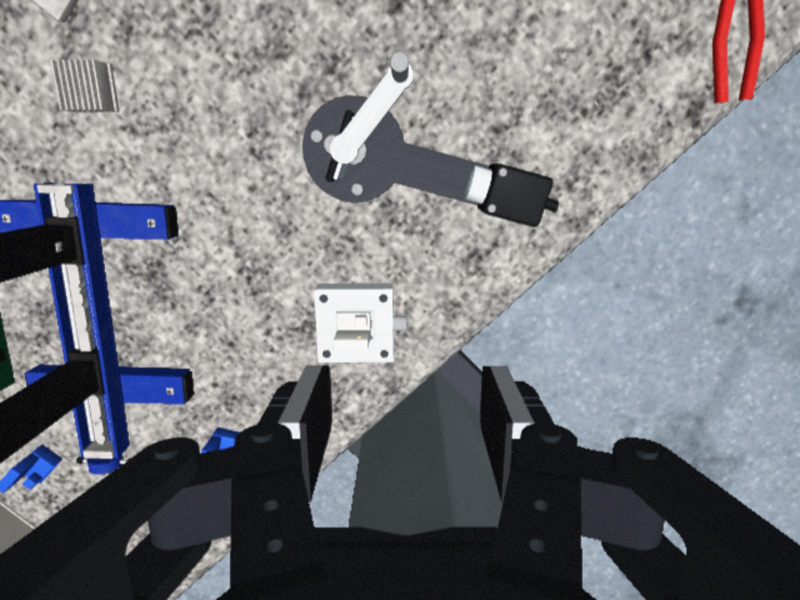

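The block stands in the nest with its step towards the mirror. One enlarged crop for the stand geometry and the seating.

```bash
python3 - <<'E'
from h import *
b=cv2.imread('pics/w5.png')
S=cv2.resize(b[35:185,240:450],None,fx=3.8,fy=3.8,interpolation=cv2.INTER_CUBIC)[:570,:798]
N=cv2.resize(b[226:292,250:318],None,fx=4,fy=4,interpolation=cv2.INTER_CUBIC)
S=S.copy();print(S.shape,N.shape); S[-N.shape[0]:,-N.shape[1]:]=N
cv2.imwrite('pics/c7.png',S)
E
```

```text
(570, 798, 3) (264, 272, 3)
```

View pics/c7.png

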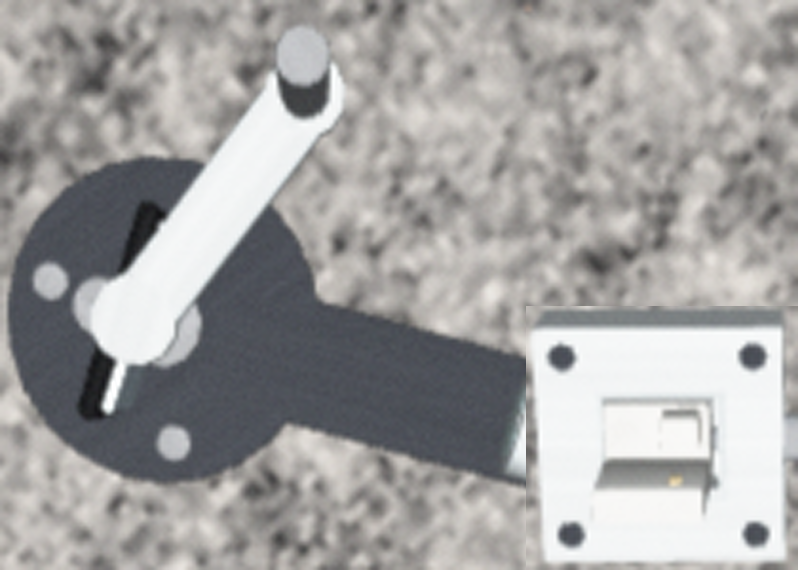

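```bash
python3 - <<'E'
from h import *
q=lambda x,y:(240+x/3.8,35+y/3.8)
n=lambda x,y:(250+(x-526)/4,226+(y-306)/4)
W=lambda p,z:onz('w5',q(*p),z)[:2]
c=[W(p,8) for p in [(8,312),(155,156),(170,482),(316,290)]]
A=np.array([[2*a[0],2*a[1],1] for a in c]);r=np.linalg.lstsq(A,[a@a for a in c],rcond=None)[0]
print('foot c',r[:2],'rad',np.sqrt(r[2]+r[:2]@r[:2]))
piv=W((135,318),66);pt=W((302,55),106);pb=W((304,93),66);print('pivot',piv,'pin top',pt,'pin base',pb,np.linalg.norm(pt-piv))
u=[W(p,8) for p in [(322,303),(520,352)]];l=[W(p,8) for p in [(292,423),(520,480)]]
for e in(u,l):
    v=e[1]-e[0];print('bar ang',np.degrees(np.arctan2(v[1],v[0])),e)
m=(u[1]+l[1])/2-r[:2];print('bar dir from foot c',np.degrees(np.arctan2(m[1],m[0])))
print('pin tri',tri(('w5',q(302,55)),('w1',(478.3,136.7))),'pivot tri',tri(('w5',q(135,318)),('w1',(405,115.7))))
S=np.array([onz('w5',n(*p),20)[:2] for p in [(562,357),(752,357),(571,534),(756,534)]]);print('nest',S.mean(0))
print('plate top mid inner/outer z44',onz('w5',n(653,486),44),onz('w5',n(648,518),44))
print('lens from c6: front edge', onz('w5',(471/1.25,182/1.25),47),onz('w5',(508/1.25,193/1.25),53), 'cable',onz('w5',(551/1.25,206/1.25),36))
E
```

```text
foot c [ 511.91580102 -364.84192261] rad 37.50978550007819
pivot [ 512.2 -365.1] pin top [ 518.3 -419.3] pin base [ 518.3 -419.2] 54.54218550810003
bar ang -147.43956201884654 [array([ 488.8, -395.5]), array([ 447.3, -422. ])]
bar ang -147.86917467266895 [array([ 473.8, -370.7]), array([ 424.6, -401.6])]
bar dir from foot c -148.2778156503763
pin tri [ 517.7 -418.8  110.4] pivot tri [ 512.6 -365.    64.5]
nest [ 418.5 -271. ]
plate top mid inner/outer z44 [ 417.3 -270.7   44. ] [ 412.6 -264.2   44. ]
lens from c6: front edge [ 440.2 -408.9   47. ] [ 418.7 -421.3   53. ] cable [ 387.8 -438.7   36. ]
```

```bash
python3 - <<'E'
from h import *
q=lambda x,y:(240+x/3.8,35+y/3.8)
m1=lambda x,y:(350+(x-400)/3,65+y/3)
for f,a,b in [('w5',q(150,205),q(92,415)),('w1',m1(475,144),m1(634,134))]:
    A=onz(f,a,58);B=onz(f,b,58);v=A-B;print(A,B,np.linalg.norm(v),np.degrees(np.arctan2(v[1],v[0]))+90)
E
```

```text
[ 526.2 -382.7   58. ] [ 505.7 -343.8   58. ] 43.97112689026744 27.788884724646728
[ 504.4 -339.8   58. ] [ 526.8 -383.    58. ] 48.66210024238574 207.4075754378184
```

>>> {"op": "drive_tool", "data": {
  "deltas": [
    [0.00436,-0.004,-0.004,0,0,0.122,0.1],
    [0.00436,-0.004,-0.004,0,0,0.122,0.1],
    [0.00436,-0.004,-0.004,0,0,0.122,0.1],
    [0.00436,-0.004,-0.004,0,0,0.122,0.1],
    [0.00436,-0.004,-0.004,0,0,0.122,0.1],
    [0.00436,-0.004,-0.004,0,0,0.122,0.1],
    [0.00436,-0.004,-0.004,0,0,0.122,0.1],
    [0.00436,-0.004,-0.004,0,0,0.122,0.1],
    [0.00436,-0.004,-0.004,0,0,0.122,0.1],
    [0.00436,-0.004,-0.004,0,0,0.122,0.1],
    [0.00436,-0.004,-0.004,0,0,0.122,0.1],
    [0.00436,-0.004,-0.004,0,0,0.122,0.1],
    [0.00436,-0.004,-0.004,0,0,0.122,0.1],
    [0.00436,-0.004,-0.004,0,0,0.122,0.1],
    [0.00436,-0.004,-0.004,0,0,0.122,0.1],
    [0.00436,-0.004,-0.004,0,0,0.122,0.1],
    [0.00436,-0.004,-0.004,0,0,0.122,0.1],
    [0.00436,-0.004,-0.004,0,0,0.122,0.1],
    [0.00436,-0.004,-0.004,0,0,0.122,0.1],
    [0.00436,-0.004,-0.004,0,0,0.122,0.1]
  ]
}}

```text
clock: 11.4
ee_pos: [518.4, -418.6, 161.1]
tcp_rot: [-2.098, -2.335, 0.0]
ft_force: [0.1, 0.2, -0.1]
gripper_width: 47.2
finger_force: 0.0
```

>>> {"op": "drive_tool", "data": {
  "deltas": [
    [0,0,0,0,0,0,0.1],
    [0,0,0,0,0,0,0.1],
    [0,0,0,0,0,0,0.1]
  ],
  "newtons": 20
}}

```text
clock: 11.65
ee_pos: [518.4, -419.0, 162.1]
tcp_rot: [-2.111, -2.325, -0.0]
ft_force: [0.7, 0.2, 0.4]
gripper_width: 47.0
finger_force: 0.0
```

```bash
python3 - <<'E'
from h import *
b=snap('wrist','w6'); s=env.sense(); print(s['ee_pos'],s['tcp_rot'],s['gripper_width'],s['clock'],s['qpos'])
R=Ro.from_rotvec(s['tcp_rot']).as_matrix();print('tool y ang',np.degrees(np.arctan2(R[1,1],R[0,1])),'tilt',R[:,2])
for X in [(518,-419,106),(512,-365,66),(417,-270,44),(526.5,-383,58),(505,-342,58)]: print(proj('w6',X))
E
```

```text
[ 518.51353517 -419.2114076   162.46476144] [-2.11119496e+00 -2.32572436e+00  1.10613330e-04] 47.175663474899515 11.7 [ 1.0750085   0.72646499 -0.8098743   1.47008263  0.54680981  1.18089315
  0.27840588]
tool y ang 5.536307011593586 tilt [-4.55871928e-04  3.18699793e-04 -9.99999845e-01]
[322.8 263.7]
[321.7 155.1]
[173.3 -31.2]
[342.1 185.6]
[313.7 113.9]
```

>>> {"op": "drive_tool", "data": {
  "deltas": [
    [0,0,-0.02,0,0,0,0.1],
    [0,0,-0.02,0,0,0,0.1],
    [0,0,-0.02,0,0,0,0.1],
    [0,0,-0.015,0,0,0,0.1],
    [0,0,-0.009,0,0,0,0.1],
    [0,0,-0.0045,0,0,0,0.1],
    [0,0,0,0,0,0,0.1],
    [0,0,0,0,0,0,-1],
    [0,0,0,0,0,0,-1],
    [0,0,0,0,0,0,-1],
    [0,0,0,0,0,0,-1],
    [0,0,0,0,0,0,-1],
    [0,0,0,0,0,0,-1],
    [0,0,0,0,0,0,-1],
    [0,0,0,0,0,0,-1]
  ],
  "newtons": 20
}}

```text
clock: 12.95
ee_pos: [518.6, -420.4, 75.0]
tcp_rot: [2.109, 2.327, -0.001]
ft_force: [-2.7, 0.3, 6.6]
gripper_width: 9.4
finger_force: 21.2
```

```bash
python3 - <<'E'
import numpy as np
a=np.radians(-83.5-3.42*np.arange(11)); p=55*np.c_[np.cos(a),np.sin(a)]; print((np.diff(p,axis=0)/1000).round(4).tolist())
E
```

```text
[[-0.0033, -0.0003], [-0.0033, -0.0001], [-0.0033, 0.0001], [-0.0033, 0.0003], [-0.0032, 0.0005], [-0.0032, 0.0007], [-0.0032, 0.0009], [-0.0031, 0.0011], [-0.003, 0.0013], [-0.003, 0.0014]]
```

>>> {"op": "drive_tool", "data": {
  "deltas": [
    [-0.0033,-0.0003,0.001,0,0,-0.0597,-1],
    [-0.0033,-0.0001,0,0,0,-0.0597,-1],
    [-0.0033,0.0001,0,0,0,-0.0597,-1],
    [-0.0033,0.0003,0,0,0,-0.0597,-1],
    [-0.0032,0.0005,0,0,0,-0.0597,-1],
    [-0.0032,0.0007,0,0,0,-0.0597,-1],
    [-0.0032,0.0009,0,0,0,-0.0597,-1],
    [-0.0031,0.0011,0,0,0,-0.0597,-1],
    [-0.003,0.0013,0,0,0,-0.0597,-1],
    [-0.003,0.0014,0,0,0,-0.0597,-1],
    [0,0,0,0,0,0,-1],
    [0,0,0,0,0,0,-1],
    [0,0,0,0,0,0,-1]
  ]
}}

```text
clock: 14.03
ee_pos: [487.1, -414.6, 75.1]
tcp_rot: [2.698, 1.607, 0.0]
ft_force: [0.7, -1.3, -0.5]
gripper_width: 9.3
finger_force: 20.6
```

```bash
python3 - <<'E'
from h import *
b=snap('wrist','w7'); snap('top','top7'); s=env.sense(); print(s['ee_pos'],s['gripper_width'],s['clock'],s['ft_force'])
R=Ro.from_rotvec(s['tcp_rot']).as_matrix();print('tool y ang',np.degrees(np.arctan2(R[1,1],R[0,1])))
v=s['ee_pos'][:2]-np.array([512.2,-365]);print(np.linalg.norm(v),np.degrees(np.arctan2(v[1],v[0])))
o=cv2.resize(b[20:280,180:480,::-1],None,fx=2.3,fy=2.3,interpolation=cv2.INTER_CUBIC); cv2.imwrite('pics/c8.png',o)
E
```

```text
[ 487.01090904 -414.6111337    75.06313933] 8.934123046383718 14.1333 [ 0.62295855 -2.28159851 -0.21310452]
tool y ang -28.484025603954343
55.63950835933457 -116.91829922371542
```

View pics/c8.png

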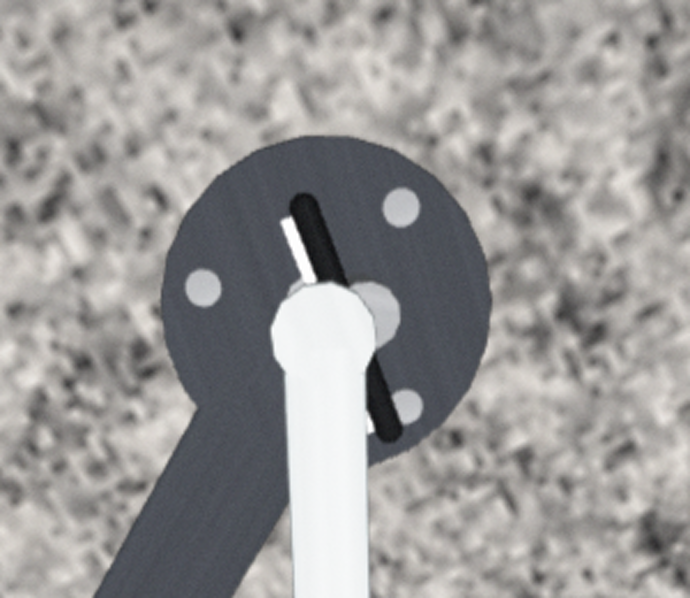

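The mirror is now turned. Frame ends are at crop (303,204) and (388,432), the lever pivot at (324,334), and the bar runs to the lower left. Measuring the normal.

```bash
python3 - <<'E'
from h import *
im=cv2.imread('pics/w7.png'); q=lambda x,y:(180+x/2.3,20+y/2.3)
m=(im.max(2)<45).astype(np.uint8); m[:95]=0;m[215:]=0;m[:,:300]=0;m[:,362:]=0
ys,xs=np.nonzero(m);P=np.c_[xs,ys].astype(np.float32);print(len(P),P.min(0),P.max(0))
W=np.array([onz('w7',p,58)[:2] for p in P],np.float32)
l=cv2.fitLine(W,cv2.DIST_HUBER,0,.01,.01).ravel();print('frame normal',(np.degrees(np.arctan2(l[1],l[0]))+90)%180,'line',l)
A,B=onz('w7',q(303,204),58),onz('w7',q(388,432),58);v=A-B;print('hand',np.degrees(np.arctan2(v[1],v[0]))+90,np.linalg.norm(v))
# white mirror edge line on face side
print('pivot',onz('w7',q(324,334),66))
ed=[[(196,408),(93,598)],[(288,510),(235,598)]]
for e in ed:
    a,b=[onz('w7',q(*p),8) for p in e];v=b-a;print('bar',a,b,np.degrees(np.arctan2(v[1],v[0])))
c=[onz('w7',q(*p),8)[:2] for p in [(162,300),(325,135),(491,300),(215,190),(440,188),(455,402)]]
M=np.array([[2*a[0],2*a[1],1] for a in c]);r=np.linalg.lstsq(M,[a@a for a in c],rcond=None)[0];print('foot c',r[:2],np.sqrt(r[2]+r[:2]@r[:2]))
E
```

```text
758 [306. 104.] [354. 211.]
frame normal 173.36615 line [ 1.1552394e-01  9.9330467e-01  5.1796631e+02 -3.6266702e+02]
hand 172.5329233597397 41.55237658666468
pivot [ 513.3 -364.4   66. ]
bar [ 475.7 -369.6    8. ] [ 428.7 -398.4    8. ] -148.501450851829
bar [ 482.5 -401.6    8. ] [ 459.8 -415.2    8. ] -149.07337617790145
foot c [ 513.12163552 -364.80355769] 36.77734165729764
```

```bash
python3 - <<'E'
from h import *
im=cv2.imread('pics/w7.png'); g=im.max(2).astype(float); q=lambda x,y:(180+x/2.3,20+y/2.3)
print(g[120,305:335].astype(int),g[195,335:365].astype(int))
def edge(row,x0):
    # from dark centre go right to crossing 42
    x=x0
    while g[row,x]<45: x+=1
    return x-1+(45-g[row,x-1])/(g[row,x]-g[row,x-1])
pts=[]
for row in list(range(110,140))+list(range(182,205)):
    xc=180+(303+(row-(20+204/2.3))*2.3*85/228)/2.3
    pts.append((edge(row,int(round(xc))),row))
W=np.array([onz('w7',p,58)[:2] for p in pts],np.float32)
for nm,w in [('all',W),('up',W[:30]),('lo',W[30:])]:
    l=cv2.fitLine(w,cv2.DIST_HUBER,0,.001,.001).ravel();d=(w-l[2:])@np.array([-l[1],l[0]]);print(nm,(np.degrees(np.arctan2(l[1],l[0]))+90)%180,d.std())
# lever axis distance to back edge
E
```

```text
[253 253 252 249 139  36  27  28  30  32  32  40  38  30  29  26  25  39
  80  89  85  88  88  85  87  87  87  91  88  89] [243 242 240 213  94  30  31  34  33  36  31  33  31  32  33  48 119 188
 195 195 194 196 197 199 198 198 195 193 153  98]
all 172.61879 0.44859788
up 173.07388 0.04456223
lo 170.77191 0.71825033
```

```bash
python3 - <<'E'
from h import *
im=cv2.imread('pics/w7.png'); g=im.max(2).astype(float)
pts=[]
for row in list(range(111,138))+list(range(178,207)):
    x=int(round(180+(303+(row-(20+204/2.3))*2.3*85/228)/2.3))
    while g[row,x]<50: x+=1
    bg=np.median(g[row,x+2:x+5]); th=(30+bg)/2; x-=2
    while g[row,x]<th: x+=1
    pts.append((x-1+(th-g[row,x-1])/(g[row,x]-g[row,x-1]),row))
W=np.array([onz('w7',p,58)[:2] for p in pts],np.float32)
u=W[:27];L=W[27:]
l=cv2.fitLine(u,cv2.DIST_L2,0,.001,.001).ravel(); n=np.array([-l[1],l[0]]); print((np.degrees(np.arctan2(l[1],l[0]))+90)%180); print(((L-l[2:])@n).round(2))
w=np.vstack([u,L[2:20]])
l=cv2.fitLine(w,cv2.DIST_HUBER,0,.001,.001).ravel();print('all',(np.degrees(np.arctan2(l[1],l[0]))+90)%180)
E
```

```text
173.20955
[ 8.207e+01  8.327e+01  8.302e+01 -9.430e+00 -3.240e+00 -3.554e+01
  1.300e-01 -3.000e-02  2.000e-02 -4.000e-02  1.000e-02 -3.000e-02
 -4.000e-01 -2.500e-01  1.000e-02  6.000e-02  1.000e-01  6.000e-02
  1.100e-01  1.600e-01  1.000e-01  4.000e-02  9.000e-02  1.500e-01
  9.000e-02  1.400e-01  1.800e-01  1.300e-01  1.800e-01]
all 173.2625
```

The mirror normal is 173.2°. The bisector needed is about 173.3° (lens 211.3°, contact 135.3°), so they agree. Handing in with the grip held.

```bash
python3 - <<'E'
from bench import env
s=env.sense();print(s['clock'],s['finger_force'],s['gripper_width']); print(env.finish_job())
E
```

```text
14.1333 20.662905871868134 8.934123046383718
the job is handed in; nothing more can be done
None
```

The job is handed in at 14.1 s: the white block is pressed fully home in the nest with its stepped face to the mirror and released, and the gripper holds the mirror pin with the mirror's normal at 173.2° by measurement, about 173.3° needed; I did not see the reflection itself.

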